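# Lock the rotary board stand for soldering

## Robot

A 6-joint arm with a two-finger parallel gripper is mounted at the origin on a cart in front of the work surface, level with it; the furniture and walls round the work are solid. World frame = base frame: x ahead of the robot, y to its left, z up, the work surface at z = 0. Lengths are in mm, angles in rad, forces in N, time in s.
With the tool pointing down it reaches from about 350 to 975 mm from the base axis. Payload 7.1 kg.
Tool frame: the origin (TCP) lies at the very end of the fingers, on their centre line; the grasp point (between the pads) lies 19 mm behind it (ctrl.grasp_offset is the distance from the TCP to the grasp point, in mm); z points along the fingers, y is the line along which they close (so a half turn about z gives the same grasp; the last joint's range is limited). The gripper opens to 88 mm and grips with 3 to 60 N. Pads are 20 mm wide; open, the fingers measure 115 mm over their backs; the gripper's body (75 mm by 178 mm) begins 61 mm behind the grasp point.
Start: joints at [-1.288, 0.423, 1.63, -0, 1.089, -0.019], TCP at [185.792, -596.729, 222.675] pointing down, gripper open.
Joint ranges: [-3, 3], [-0.9, 2.11], [0.09, 2.58], [-1.31, 4.45], [0.11, 2.69], [-2.54, 2.54]. Speed limits (rad/s): [2.39, 2.39, 3.01, 3.14, 3.14, 3.14].

## Interface

Orientations are given as a rotation vector (axis times angle).
In Python, from workcell import ctrl, viewer, ticket, models gives the robot as it stands.
- The arm moves only by the tool play_rows, never from a script. Its arguments are lists of equal length, an entry for each row: "dp": the shift along the world's x, y, z in mm, a list of three; "yaw": the turn about the world's z in degrees. In form: {"dp": [[tx, ty, tz], ...], "yaw": [yaw, ...]}. A call has 1 to 8 rows; each row shifts and turns the commanded pose from where the row before left it; what a row does not reach is not made up. A row lasts 1/12 s, in which the tool goes at most 41.7 mm and 7.16 degrees, less where a joint would pass 70% of its speed; a pose out of reach is approached as far as the arm can. A call is refused whole if a number of a shift passes 41.7 or a number of a turn 7.16, either way. A call with a gripper value outside its range is refused whole. "gripper" is the closure, from 0 (fully open) to 1 (shut), set as the call begins (left out, the last holds). The fingers move at their own pace and stop on an object; the grip force is fixed at half the most. Time passes only in rows, so rows that do not move let the fingers close. It gives the time, the measured TCP pose, the force, the opening and the grip force at its end, in the units of the state.
- ctrl.get_obs(): the state, without advancing time (a new reading comes with each control period).
- viewer.get_image(name): name is "scene" or "top"; returns a dict with "pixels" (384x512x3 uint8, red, green, blue), "range_z" (384x512 float32, mm along the optical axis (not along the pixel's ray), 0 where there is no reading), "fx", "fy", "cx", "cy" (pixels), "T" (4x4, takes a point from camera to world coordinates). Camera axes: x right, y up, looking along -z (the intrinsics and any distortion apply to the point x, -y, -z); pixel columns grow to the right and rows downward; lengths in mm; the calibration is good to about 2 mm. A picture is of the moment at which its call begins.
- ticket.close_job(): hands the job in; it is judged then, once.
Trained networks look in a picture, given as the dict that the camera call returned (one of the last four; its "shot" number tells which), for a name from the list of things; names that differ only in an ending like _2 or _b are one class to them, and where a whole thing is asked for, a point or a joint stands for the part that bears it (a point fixed in the world has none). Each returns a list of dicts, best first, with "conf" (0 to 1); they miss things now and then, are a little off and sometimes report something else, mostly with a low value. They report only what shows in the picture. A call takes as long as a camera call.
- models.look_for(picture, name): "bbox" ([centre column, centre row, width, height] in pixels, round what is visible of it).
- models.landmark_of(picture, name): "location" ([column, row] in pixels: a listed point, or the origin of a listed thing).
The state is a dict: "t": time; "qpos": joint angles; "qvel": joint speeds; "joint_torque": joint torques, N m; "ee_pos": TCP position; "orientation": TCP orientation; "ft_force": force on the tool from outside, world axes, zero at the start; "moment": the same for the moment, N m; "width": finger opening in mm; "grasp_force": force on a finger pad.
Only numpy, scipy, OpenCV 4.12 (cv2) and the standard library are available. Lean on these libraries where they do the work, as an engineer would, in place of code of your own. Each camera call takes 0.05 s, during which the arm holds its last target. There are 200 camera calls.

## Task

Lock the rotary board stand so that the board cannot swing round while it is soldered: push the upright post round until the slot in the rim of the disc faces the lock bar, then push the bar by its upright tab through the slot until it is fully home. Last, press sideways against the post again, firmly enough to feel that the disc is locked. Only push, with the fingertips or the outside of the fingers: do not take the post or the tab between the fingers, and leave the loose parts around the stand where they are.

Things in the scene. Friction and masses are not known exactly. Their poses are not given: they have to be found in the camera images.
- stand: Rotary board stand bolted to the worktop: dark round base plate 184 mm across with a tongue towards the lock. Origin on the worktop under the disc's axis, z up. Its +x is the way the lock bar slides in: the lock is on the -x side and the bar moves along y = 0 towards the axis. The bar's guide (aluminium, 32 mm wide, 38 mm high) reaches from 83 to 152 mm from the axis.
- disc (a joint): Angle of the bright disc (rad, anticlockwise from above): 0 or a whole turn (6.283) when its slot faces the lock bar. 160 mm across, 22 to 34 mm above the worktop. A dark deck with a circuit board on it lies within 50 mm of the axis, nothing above 53 mm. It turns either way with about 2 N at the post and stays where it is left; within 3 degrees of 0 the bar's round nose finds and centres the slot.
- slot_mouth (a point): Middle of the mouth of the only slot, cut through the rim of the disc: 80 mm from the axis, half-way up the disc's thickness (28 mm above the worktop), straight across the disc from the post. The slot is 15 mm wide with 4 mm chamfers at its mouth.
- gate (a point): Point on the stand, on the line of the bar, 80 mm from the axis and 28 mm above the worktop: the mouth of the slot stands here when the disc is lined up. The bar's nose waits 8 mm outside it.
- post (a point): Finger post of the disc: upright steel pin 10 mm thick with a 12 mm black head, 70 mm from the axis, straight across from the slot, standing from 34 to 74 mm above the worktop. The point is on its axis, 54 mm above the worktop. Seen from the axis it lies along the stand's +x turned by the disc angle.
- bar (a joint): How far the steel lock bar is pushed in (m): 0 drawn back, 0.040 fully home, where it stops. 12 mm wide, round nose, level with the disc. It needs about 2 to 3 N, stays where it is left, and can pass the rim only through the slot. With it home, a push of about 5 N sideways on the post shows that the disc is locked (about 1 degree of play).
- tab (a point): Upright thumb tab at the rear of the bar: steel plate 20 mm wide, 6 mm thick in the direction of sliding, from 38 to 70 mm above the worktop. The point is at its middle, 56 mm above the worktop and 138 mm from the axis when the bar is drawn back, 98 mm when it is home.
- screw_jar: Small clear jar of screws with a red lid, 41 mm across, 34 mm high, loose beside the stand; origin at the centre of its underside.
- flux_bottle: Small bottle with a black cap, 30 mm across, 74 mm high, loose beside the stand; origin at the centre of its underside.
- battery: Block battery standing upright, 17 x 26 x 48 mm, loose near the lock; origin at the centre of its underside.
- heatsink: Finned aluminium heat sink, 40 x 40 x 20 mm, loose near the lock; origin at the centre of its underside.

How it is judged (in metres and radians):
On the way, in this order (a step that is already met when the one before it is completed fails the run):
1. the slot in the disc is turned to face the lock bar (horizontal distance between slot_mouth and gate below 0.007 m), for 0.1 s.
2. the bar is pushed through the slot, fully home (value of joint bar above 0.037 m and horizontal distance between slot_mouth and gate below 0.006 m), for 0.2 s.
3. the post is pressed sideways and the disc holds (all of step 2 and contact force between the fingers and disc above 2 N), for 0.05 s.
At the end, for the whole second after the job is handed in: The bar is in by at least 37 of its 40 mm, the slot's mouth stands within 6 mm of the bar's line, the disc is at rest and each loose part is within 12 mm of where it stood (all of step 2 and velocity of joint disc between -0.05 and 0.05 rad/s and distance of each of screw_jar, flux_bottle, battery, heatsink from where it was at the start of the episode below 0.012 m); the robot touches nothing.
It fails at once if a loose part beside the stand is knocked over, carried or shifted by more than 12 mm (distance of any of screw_jar, flux_bottle, battery, heatsink from where it was at the start of the episode above 0.012 m).
It fails at once if the post is taken between the fingers (horizontal distance between the grasp point and post below 0.006 m and height (world z) of the grasp point below 0.075 m).
It fails at once if the tab is taken between the fingers (horizontal distance between the grasp point and tab below 0.006 m and height (world z) of the grasp point below 0.071 m).
It also fails if it takes over 59 s, if anything falls off the work surface, if the arm or the gripper's body presses on something with over 40 N, if the wrist force passes 120 N, or if a joint passes its speed limit or range.

## Working session

There is one attempt and no reset: what is moved stays moved. The work goes in short steps, Python scripts to look and compute and a tool call to move; the robot and the scene stay as the last step left them, time stands still between calls to the robot, and variables do not carry over. Pictures are saved under pics/ and viewed, at most 10 in all, crops included, and the job is handed in when it is done.

Besides the shell and the picture viewer there is one more tool, called by a JSON object that holds its "fn" and its "kwargs", one argument or row to a line. play_rows: Moves the arm, as the interface text tells. Its arguments: {"type":"object","properties":{"dp":{"type":"array"},"yaw":{"type":"array"},"gripper":{"type":"number"}},"required":["dp","yaw"]}

```bash
mkdir -p pics; cat > h.py <<'E'
import numpy as np, cv2
from workcell import ctrl, viewer, ticket, models
def ray(im,uv):
    d=np.array([(uv[0]-im["cx"])/im["fx"],-(uv[1]-im["cy"])/im["fy"],-1.0]); T=im["T"]
    return T[:3,3],T[:3,:3]@d
def at_z(im,uv,z):
    o,d=ray(im,uv); return o+d*(z-o[2])/d[2]
Z=dict(stand=0,slot_mouth=28,gate=28,post=54,tab=56,screw_jar=0,flux_bottle=0,battery=0,heatsink=0)
E
python3 - <<'E'
from h import *
ims={}
for c in ("top","scene"):
    im=viewer.get_image(c); ims[c]=im
    cv2.imwrite(f"pics/{c}0.png",im["pixels"][:,:,::-1])
    print(c,im["T"][:3,3].round(), im["fx"])
    for n,z in Z.items():
        for r in models.landmark_of(im,n)[:2]:
            print(n,round(r["conf"],2),np.round(r["location"],1),at_z(im,r["location"],z).round(1))
print(ctrl.get_obs(), ctrl.grasp_offset)
E
```

```text
top [494.  64. 923.] 353.935333857985
stand 0.33 [255.7 213.9] [525.3  45.8   0. ]
slot_mouth 0.66 [255.7 159.9] [662.6  48.8  28. ]
gate 0.85 [257.8 212.2] [528.8  41.2  28. ]
post 0.93 [232.1 211.2] [529. 105.  54.]
tab 0.5 [271.7 235.3] [472.1   7.1  56. ]
screw_jar 0.76 [191.  200.9] [556.1 215.5   0. ]
screw_jar 0.64 [278.  161.1] [665.8 -10.6   0. ]
flux_bottle 0.47 [276.9 162.2] [662.8  -7.8   0. ]
battery 0.59 [240.2 249.2] [433.5  84.3   0. ]
heatsink 0.52 [302.5 209.5] [539.1 -76.1   0. ]
scene [144. 471. 671.] 389.5170681010514
stand 0.95 [248.9 213.1] [588.1  70.4   0. ]
slot_mouth 0.65 [230.8 182.4] [671.2  54.2  28. ]
slot_mouth 0.47 [205.5 256. ] [541.7 228.3  28. ]
gate 0.8 [277.4 217.9] [517.7  49.9  28. ]
post 0.8 [252.  219.8] [534.2 110.3  54. ]
tab 0.51 [305.9 207. ] [482.8   0.5  56. ]
screw_jar 0.71 [207.2 254.8] [559.  213.3   0. ]
flux_bottle 0.83 [251.8 176.3] [676.1 -18.1   0. ]
battery 0.81 [292.8 260.1] [430.4  89.2  -0. ]
battery 0.36 [255.3 178.9] [663.1 -18.2   0. ]
heatsink 0.7 [304.1 193.4] [546.8 -72.4   0. ]
{'t': 1.0, 'qpos': array([-1.28799626e+00,  4.23088229e-01,  1.62990751e+00, -1.46390266e-05,
        1.08860764e+00, -1.89715723e-02]), 'qvel': array([ 0.00133107,  0.00173322, -0.0017415 ,  0.00012681, -0.00089827,
       -0.00063821]), 'joint_torque': array([-1.76488243e-06, -5.44585097e+01, -2.74049699e+01,  6.43240870e-02,
        1.66166289e-02,  8.06215894e-06]), 'ee_pos': array([ 185.78917222, -596.72417577,  222.67946068]), 'orientation': array([-3.10588844e+00, -4.72234391e-01,  2.24113357e-05]), 'ft_force': array([ 0.28536263,  0.2226427 , -0.16976462]), 'moment': array([-0.01427711,  0.00706552,  0.00761651]), 'grasp_force': 0.0, 'width': 87.68755532476177} 18.700000000000003
```

```bash
python3 - <<'E'
import cv2
a=cv2.imread("pics/top0.png")[110:290,150:360]
b=cv2.imread("pics/scene0.png")[140:290,170:345]
cv2.imwrite("pics/t1.png",cv2.resize(a,None,fx=3.3,fy=3.3,interpolation=cv2.INTER_CUBIC))
cv2.imwrite("pics/s1.png",cv2.resize(b,None,fx=4,fy=4,interpolation=cv2.INTER_CUBIC))
E
```

```text
(no output)
```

View pics/t1.png

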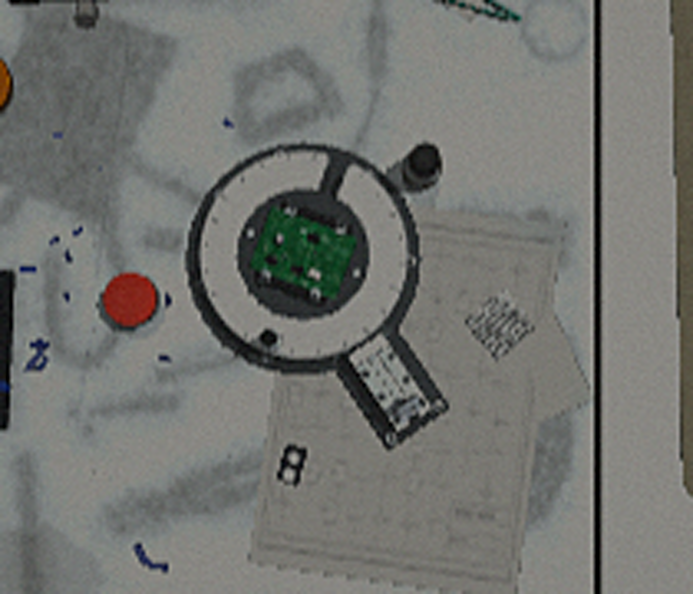

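View pics/s1.png

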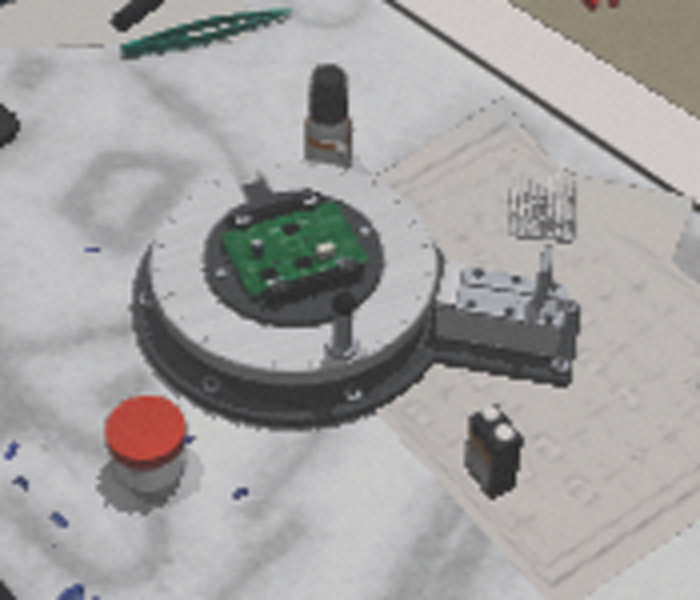

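The top picture shows the disc centre at about (242,188), the post head at (231,212), the slot at (253,160), and the tab at (272,234). The jar is on the left, the bottle upper right, the battery below and the heatsink to the right of the lock. I'll refine these positions with the depth data.

```bash
cat >> h.py <<'E'
def cloud(im):
    r=im["range_z"].astype(float); v,u=np.mgrid[:r.shape[0],:r.shape[1]]
    p=np.stack([(u-im["cx"])/im["fx"]*r,-(v-im["cy"])/im["fy"]*r,-r],-1)
    p=p@im["T"][:3,:3].T+im["T"][:3,3]; p[r<=0]=np.nan; return p
E
python3 - <<'E'
from h import *
from scipy.ndimage import label
for c in ("top","scene"):
    im=viewer.get_image(c); p=cloud(im); z=p[...,2]
    near=np.hypot(p[...,0]-591,p[...,1]-79)<200
    m=near&(abs(z-34)<3)&(np.hypot(p[...,0]-591,p[...,1]-79)<95)
    (cc,rr)=cv2.minEnclosingCircle(p[m][:,:2].astype(np.float32)); print(c,"disc",cc,rr,m.sum(),np.nanmedian(z[m]))
    l,n=label(near&(z>42))
    for i in range(1,n+1):
        q=p[l==i]
        if len(q)>3: print(len(q),"min",q.min(0).round(),"max",q.max(0).round(),"mean",q.mean(0).round(1))
    px=at_z(im,(242.1,187.9),34) if c=="top" else None; print(px)
    if c=="top": print("post",at_z(im,(231.2,212.4),74),"tab",at_z(im,(272.7,234.2),70),"slot",at_z(im,(253,160),34))
E
```

```text
top disc (585.5319213867188, 76.13274383544922) 88.81138610839844 1704 34.69594977966608
5916 min [722. -68. 340.] max [791. 225. 388.] mean [747.8  79.7 368.3]
70 min [711. 212. 199.] max [737. 226. 219.] mean [721.8 218.  210.6]
78 min [651. -16.  44.] max [670.   4.  78.] mean [659.   -5.3  69.5]
662 min [553.  45.  42.] max [629. 122.  57.] mean [591.2  83.3  45.9]
18 min [521. 102.  71.] max [531. 111.  78.] mean [525.6 106.8  75. ]
24 min [473.  -2.  48.] max [485.  13.  74.] mean [478.4   5.4  66.8]
69 min [417.  79.  42.] max [444.  98.  52.] mean [431.5  88.8  46.1]
[589.14924137  82.00887205  34.        ]
post [525.31567691 106.13053988  74.        ] tab [475.1271684    5.65368523  70.        ] slot [661.03249584  55.76219505  34.        ]
scene disc (584.8357543945312, 78.65921020507812) 89.64469146728516 1594 35.39674802254376
3652 min [722. -66. 343.] max [791. 225. 387.] mean [738.6  93.  364.6]
63 min [713. 213. 202.] max [728. 227. 218.] mean [718.1 221.3 211. ]
137 min [651. -14.  42.] max [671.   8.  78.] mean [659.   -1.1  62.8]
702 min [554.  44.  42.] max [630. 124.  56.] mean [592.4  85.7  46.6]
46 min [473.  -4.  43.] max [486.  15.  74.] mean [476.8   9.5  62.8]
70 min [521. 101.  42.] max [532. 113.  77.] mean [525.3 109.7  63.1]
97 min [418.  80.  42.] max [447.  99.  52.] mean [432.2  91.1  46.1]
None
```

{"fn": "play_rows", "kwargs": {
  "dp": [
    [35, 30, 0],
    [35, 38, 0],
    [35, 38, 0],
    [35, 38, 0],
    [20, 38, 0],
    [20, 38, 0],
    [20, 38, 0],
    [20, 38, 0]
  ],
  "yaw": [7, 7, 7, 7, 7, 7, 7, 7],
  "gripper": 1
}}

```text
t: 1.77
ee_pos: [380.4, -328.4, 222.8]
orientation: [2.515, 1.882, 0.0]
ft_force: [0.7, -0.3, 0.4]
width: 37.8
grasp_force: 0.0
```

```bash
python3 - <<'E'
from h import *
im=viewer.get_image("scene"); cv2.imwrite("pics/s2.png",im["pixels"][:,:,::-1])
p=cloud(im); z=p[...,2]
im2=viewer.get_image("top");cv2.imwrite("pics/t2.png",im2["pixels"][:,:,::-1]); p2=cloud(im2)
for q in (p,p2):
    for lo,hi in ((80,150),(150,200),(200,260),(260,335),(335,400)):
        k=(q[...,2]>lo)&(q[...,2]<hi)&(q[...,0]>480)&(q[...,0]<850)&(abs(q[...,1]-80)<250)
        if k.sum(): print(lo,k.sum(),q[k].min(0).round(),q[k].max(0).round())
print(ctrl.get_obs()["qpos"])
E
```

```text
80 113 [812. 220. 108.] [847. 241. 150.]
150 211 [733. 215. 150.] [846. 242. 200.]
200 90 [711. 213. 200.] [752. 228. 218.]
260 8 [741. -95. 329.] [752. -91. 333.]
335 11718 [ 721. -170.  335.] [850. 330. 400.]
80 23 [811. 219. 104.] [818. 229. 124.]
150 106 [733. 214. 175.] [795. 229. 200.]
200 97 [712. 212. 200.] [754. 226. 217.]
335 24624 [ 722. -170.  341.] [850. 330. 400.]
[-7.31031144e-01  2.42258339e-01  1.89792699e+00  1.25403771e-03
  1.00233597e+00 -4.49038722e-01]
```

View pics/s2.png

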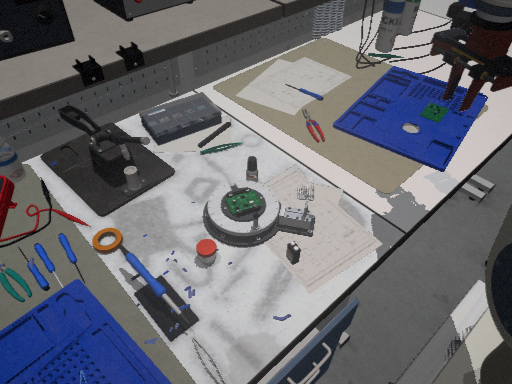

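View pics/t2.png

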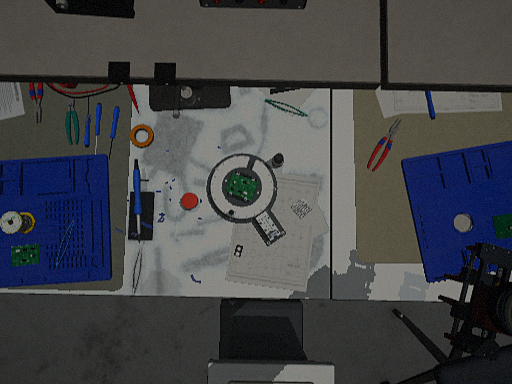

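The full views show a shelf overhead (front edge x≈722, z≈340) and a press lever at (712,220,210). Both are clear of the planned path. I'm moving to the pre-push point behind the post.

{"fn": "play_rows", "kwargs": {
  "dp": [
    [10, 35, 0],
    [10, 35, 0],
    [10, 35, 0],
    [10, 35, 0],
    [10, 35, 0],
    [10, 35, 0],
    [10, 35, 0],
    [10, 35, 0]
  ],
  "yaw": [7, 7, 7, 7, 7, 7, 7, 7]
}}

```text
t: 2.53
ee_pos: [460.3, -49.2, 223.0]
orientation: [1.339, 2.841, 0.0]
ft_force: [-0.5, -0.2, 0.1]
width: 0.5
grasp_force: 0.0
```

{"fn": "play_rows", "kwargs": {
  "dp": [
    [10, 33, 0],
    [10, 33, 0],
    [10, 33, -20],
    [0, 0, -25],
    [0, 0, 0],
    [0, 0, 0]
  ],
  "yaw": [7, 7, 7, 7, 0, 0]
}}

```text
t: 3.03
ee_pos: [488.9, 48.4, 176.9]
orientation: [-0.624, -3.076, 0.002]
ft_force: [-0.6, -0.1, 0.2]
width: 0.3
grasp_force: 0.0
```

{"fn": "play_rows", "kwargs": {
  "dp": [
    [13, 16, -20],
    [13, 16, -25],
    [0, 0, -30],
    [0, 0, -30],
    [0, 0, -22],
    [0, 0, 0]
  ],
  "yaw": [0, 0, 0, 0, 0, 0]
}}

```text
t: 3.53
ee_pos: [514.0, 79.1, 48.4]
orientation: [-0.627, -3.073, 0.003]
ft_force: [-1.1, -1.1, 0.5]
width: 0.2
grasp_force: 0.0
```

```bash
python3 - <<'E'
from h import *
im=viewer.get_image("scene")
cv2.imwrite("pics/s3.png",cv2.resize(im["pixels"][120:280,160:360,::-1],None,fx=3.5,fy=3.5,interpolation=cv2.INTER_CUBIC))
o=ctrl.get_obs();print(o["ee_pos"],o["ft_force"])
E
```

```text
[515.10045419  79.37755805  50.20910639] [0.23166954 0.38372242 0.3364897 ]
```

View pics/s3.png

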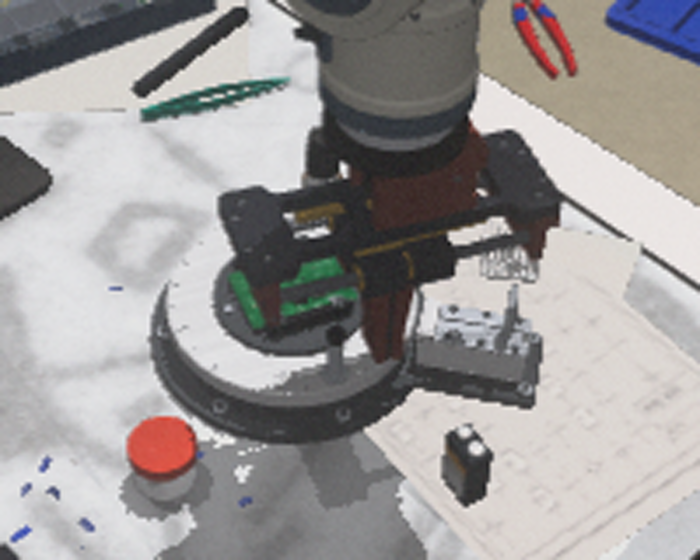

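The closed fingers are beside the post: tip at about (385,345) in the crop, post at (335,350), with a clear gap. Next I'll compute the arc.

```bash
python3 - <<'E'
import numpy as np
a=np.radians(172.9-5.5*np.arange(21)); p=np.array([591,82.5])+72.5*np.c_[np.cos(a),np.sin(a)]
print(p[0]); print(np.diff(p,axis=0).round(1).tolist()); print(p[-1])
E
```

```text
[519.0559345   91.46110706]
[[1.2, 6.9], [1.8, 6.7], [2.5, 6.5], [3.1, 6.2], [3.7, 5.9], [4.2, 5.5], [4.7, 5.1], [5.2, 4.6], [5.6, 4.1], [6.0, 3.5], [6.3, 3.0], [6.6, 2.3], [6.7, 1.7], [6.9, 1.0], [6.9, 0.4], [7.0, -0.3], [6.9, -1.0], [6.8, -1.6], [6.6, -2.2], [6.3, -2.9]]
[624.02700577 147.04042833]
```

{"fn": "play_rows", "kwargs": {
  "dp": [
    [2, 6, 0],
    [2, 6, 0],
    [1.2, 6.9, 0],
    [1.8, 6.7, 0],
    [2.5, 6.5, 0],
    [3.1, 6.2, 0],
    [3.7, 5.9, 0],
    [4.2, 5.5, 0]
  ],
  "yaw": [0, 0, -5.5, -5.5, -5.5, -5.5, -5.5, -5.5]
}}

```text
t: 4.25
ee_pos: [537.4, 131.2, 52.8]
orientation: [1.474, 2.772, 0.002]
ft_force: [-0.5, -2.0, -0.6]
width: 0.4
grasp_force: 1.0
```

```bash
python3 - <<'E'
from h import *
im=viewer.get_image("scene")
print([(round(r["conf"],2),at_z(im,r["location"],54).round(1)) for r in models.landmark_of(im,"post")[:2]])
o=ctrl.get_obs();print(o["ee_pos"],o["ft_force"],o["orientation"],o["qpos"])
E
```

```text
[]
[538.19241654 131.66880209  52.74856337] [ 0.11744802 -0.57939329 -0.52436838] [1.46800538 2.77414041 0.00410791] [ 2.18421909e-01  5.71288633e-01  1.88184699e+00  1.01626140e-04
  6.84493796e-01 -3.79024672e-01]
```

{"fn": "play_rows", "kwargs": {
  "dp": [
    [4.7, 5.1, -1],
    [5.2, 4.6, -1],
    [5.6, 4.1, -1],
    [6.0, 3.5, 0],
    [6.3, 3.0, 0],
    [6.6, 2.3, 0],
    [6.7, 1.7, 0],
    [6.9, 1.0, 0]
  ],
  "yaw": [-5.5, -5.5, -5.5, -5.5, -5.5, -5.5, -5.5, -5.5]
}}

```text
t: 5.02
ee_pos: [584.3, 156.1, 48.9]
orientation: [-2.403, -2.023, -0.001]
ft_force: [-2.5, 0.8, -0.2]
width: 0.8
grasp_force: 1.1
```

```bash
python3 - <<'E'
from h import *
for c in("scene","top"):
  im=viewer.get_image(c)
  for n in ("post","slot_mouth"):
    print(c,n,[(round(r["conf"],2),at_z(im,r["location"],Z[n]).round(1)) for r in models.landmark_of(im,n)[:2]])
o=ctrl.get_obs();print(o["ee_pos"],o["ft_force"],o["orientation"])
E
```

```text
scene post [(0.79, array([607.3, 151.6,  54. ]))]
scene slot_mouth [(0.62, array([ 5.802e+02, -5.000e-01,  2.800e+01]))]
top post []
top slot_mouth [(0.65, array([580.5,  -6.3,  28. ]))]
[584.17889791 155.78713617  48.22665162] [-0.19077099  0.28890962  0.54577541] [2.39807514e+00 2.02899465e+00 9.42711778e-04]
```

{"fn": "play_rows", "kwargs": {
  "dp": [
    [6.9, 0.4, 0],
    [7.0, -0.3, 0],
    [6.9, -1.0, 0],
    [6.8, -1.6, 0],
    [6.6, -2.2, 0],
    [6.3, -2.9, 0],
    [6.1, -3.5, 0],
    [0, 0, 0]
  ],
  "yaw": [-5.5, -5.5, -5.5, -5.5, -5.5, -5.5, -5.5, 0]
}}

```text
t: 5.98
ee_pos: [631.5, 144.3, 47.9]
orientation: [2.936, 1.118, 0.001]
ft_force: [-0.0, -0.8, 0.5]
width: 0.9
grasp_force: 0.0
```

```bash
cat > m.py <<'E'
from h import *
for c in("scene","top"):
  im=viewer.get_image(c)
  cv2.imwrite(f"pics/m_{c}.png",cv2.resize(im["pixels"][120:280,160:360,::-1],None,fx=3.5,fy=3.5,interpolation=cv2.INTER_CUBIC))
  for n in ("post","slot_mouth","gate","tab"):
    print(c,n,[(round(r["conf"],2),at_z(im,r["location"],Z[n]).round(1),np.round(r["location"],1)) for r in models.landmark_of(im,n)[:2]])
o=ctrl.get_obs();print(o["ee_pos"],o["ft_force"],o["orientation"])
E
python3 m.py
```

```text
scene post [(0.64, array([649.5, 131.8,  54. ]), array([209.8, 195.1]))]
scene slot_mouth [(0.89, array([545.6,  27. ,  28. ]), array([275.9, 205.8]))]
scene gate [(0.88, array([516.1,  42.8,  28. ]), array([280.2, 216.7]))]
scene tab [(0.63, array([477. ,   2.7,  56. ]), array([307.2, 209. ])), (0.23, array([512.3, -30. ,  56. ]), array([305.3, 193. ]))]
top post []
top slot_mouth [(0.61, array([534.9,  12.7,  28. ]), array([269.1, 210. ]))]
top gate [(0.62, array([522.8,  39.3,  28. ]), array([258.5, 214.6]))]
top tab [(0.65, array([482.1,   2.8,  56. ]), array([273.5, 231.2])), (0.59, array([538.4, -58.5,  56. ]), array([298.8, 208.6]))]
[630.72197342 144.82121046  47.72596981] [-0.14158353 -0.86401218  0.44268581] [-2.93451744e+00 -1.12169071e+00  2.81982532e-06]
```

View pics/m_top.png

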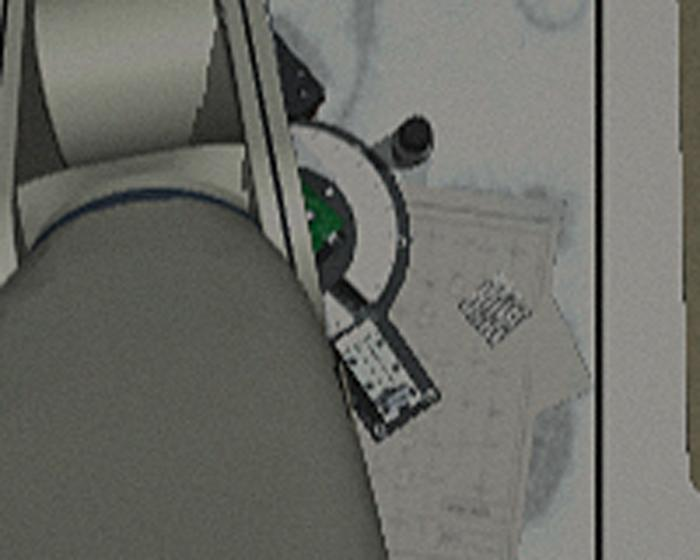

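The slot shows at crop (355,300), still short of the guide's line at about (345,345). I'll get its angle from a brightness profile round the rim.

```bash
cat > prof.py <<'E'
from h import *
import sys
ax=np.array([591,82.5])
def proj(im,P):
    q=(np.c_[P,np.ones(len(P))]@np.linalg.inv(im["T"]).T)
    return np.c_[im["cx"]+im["fx"]*q[:,0]/-q[:,2], im["cy"]+im["fy"]*q[:,1]/q[:,2]]
ang=np.arange(196,262,2)
for c in("top","scene"):
    im=viewer.get_image(c); g=cv2.cvtColor(im["pixels"],cv2.COLOR_RGB2GRAY)
    out=[]
    for r in (58,64,70):
        a=np.radians(ang); P=np.c_[ax[0]+r*np.cos(a),ax[1]+r*np.sin(a),0*a+34]
        uv=proj(im,P).astype(np.float32)
        out.append(cv2.remap(g,uv[None,:,0],uv[None,:,1],cv2.INTER_LINEAR)[0])
    print(c); print(ang.tolist()); print(np.array(out).tolist())
    # rim circle check: disc outer edge
E
python3 prof.py
```

```text
top
[196, 198, 200, 202, 204, 206, 208, 210, 212, 214, 216, 218, 220, 222, 224, 226, 228, 230, 232, 234, 236, 238, 240, 242, 244, 246, 248, 250, 252, 254, 256, 258, 260]
[[71, 62, 62, 76, 84, 84, 103, 146, 146, 145, 147, 102, 55, 43, 30, 27, 26, 19, 30, 93, 136, 146, 144, 141, 141, 141, 139, 142, 143, 143, 141, 139, 141], [71, 67, 60, 70, 67, 104, 135, 143, 140, 142, 144, 124, 78, 51, 46, 33, 24, 14, 46, 114, 145, 143, 141, 141, 140, 142, 141, 141, 139, 141, 141, 139, 142], [72, 70, 62, 51, 74, 120, 144, 133, 131, 142, 145, 139, 96, 52, 35, 25, 23, 15, 62, 136, 145, 143, 142, 141, 140, 139, 144, 139, 141, 142, 141, 141, 141]]
scene
[196, 198, 200, 202, 204, 206, 208, 210, 212, 214, 216, 218, 220, 222, 224, 226, 228, 230, 232, 234, 236, 238, 240, 242, 244, 246, 248, 250, 252, 254, 256, 258, 260]
[[179, 178, 180, 182, 182, 182, 188, 204, 208, 213, 212, 171, 119, 72, 79, 91, 99, 102, 112, 134, 178, 210, 212, 213, 213, 211, 210, 210, 211, 212, 212, 213, 214], [183, 182, 181, 182, 181, 180, 187, 202, 210, 210, 212, 193, 136, 84, 81, 102, 102, 103, 117, 147, 197, 211, 212, 214, 214, 214, 213, 211, 211, 213, 211, 211, 210], [173, 180, 183, 182, 183, 188, 211, 208, 205, 213, 213, 211, 152, 97, 80, 101, 102, 102, 128, 169, 212, 213, 213, 212, 215, 213, 213, 213, 212, 212, 214, 214, 213]]
```

```bash
cat > guide.py <<'E'
import contextlib,io
with contextlib.redirect_stdout(io.StringIO()):
    from prof import *
t=np.radians(213.4); u=np.array([np.cos(t),np.sin(t)]); n=np.array([-u[1],u[0]])
s=np.arange(-24,25,3.)
for c in("top","scene"):
    im=viewer.get_image(c); g=cv2.imread(f"pics/{c}0.png",0)
    print(c,s.tolist())
    for r in (90,100,112,122,146):
        P=np.c_[ax+r*u+s[:,None]*n,0*s+38]; uv=proj(im,P).astype(np.float32)
        print(r,cv2.remap(g,uv[None,:,0],uv[None,:,1],cv2.INTER_LINEAR)[0].tolist())
    print("rim z34 by angle: outer edge radius")
    rr=np.arange(72,90,1.)
    for a in range(60,420,45):
        e=np.radians(a);P=np.c_[ax+rr[:,None]*[np.cos(e),np.sin(e)],0*rr+34]; uv=proj(im,P).astype(np.float32)
        v=cv2.remap(g,uv[None,:,0],uv[None,:,1],cv2.INTER_LINEAR)[0].astype(int); k=np.argmin(np.diff(v)); print(a,rr[k]+.5,np.diff(v)[k],end="; ")
    print()
E
python3 guide.py
```

```text
top [-24.0, -21.0, -18.0, -15.0, -12.0, -9.0, -6.0, -3.0, 0.0, 3.0, 6.0, 9.0, 12.0, 15.0, 18.0, 21.0, 24.0]
90 [37, 27, 28, 14, 132, 133, 118, 134, 128, 128, 136, 124, 117, 140, 99, 40, 43]
100 [41, 31, 30, 26, 68, 49, 106, 138, 135, 134, 111, 121, 90, 66, 74, 45, 44]
112 [38, 28, 28, 15, 112, 135, 134, 135, 112, 136, 124, 133, 134, 140, 117, 40, 43]
122 [42, 36, 24, 14, 84, 31, 85, 141, 96, 137, 138, 133, 89, 55, 109, 34, 45]
146 [31, 33, 40, 25, 69, 119, 126, 126, 97, 57, 87, 95, 142, 126, 135, 63, 63]
rim z34 by angle: outer edge radius
60 80.5 -36; 105 79.5 -26; 150 78.5 -16; 195 79.5 -30; 240 77.5 -36; 285 79.5 -34; 330 80.5 -25; 375 82.5 -14; 
scene [-24.0, -21.0, -18.0, -15.0, -12.0, -9.0, -6.0, -3.0, 0.0, 3.0, 6.0, 9.0, 12.0, 15.0, 18.0, 21.0, 24.0]
90 [92, 92, 92, 87, 138, 198, 187, 173, 184, 193, 176, 156, 157, 181, 190, 184, 183]
100 [91, 93, 92, 121, 109, 98, 144, 168, 171, 122, 141, 140, 100, 97, 147, 174, 180]
112 [92, 94, 99, 126, 166, 171, 168, 167, 169, 126, 136, 173, 169, 165, 170, 180, 181]
122 [92, 92, 96, 111, 100, 99, 140, 165, 168, 159, 161, 172, 127, 107, 157, 184, 184]
146 [92, 93, 93, 103, 140, 157, 151, 132, 109, 102, 121, 161, 172, 168, 175, 182, 183]
rim z34 by angle: outer edge radius
60 82.5 -41; 105 79.5 -24; 150 72.5 -12; 195 76.5 -29; 240 76.5 -13; 285 83.5 -13; 330 73.5 -1; 375 82.5 -7;
```

{"fn": "play_rows", "kwargs": {
  "dp": [
    [3.3, -2.3, 1],
    [3.4, -2.6, 1],
    [3.4, -2.8, 0],
    [0, 0, 0],
    [0, 0, 0]
  ],
  "yaw": [-3.4, -3.3, -3.3, 0, 0]
}}

```text
t: 7.2
ee_pos: [641.0, 136.9, 49.6]
orientation: [3.021, 0.863, 0.0]
ft_force: [-0.8, 0.3, 0.7]
width: 1.1
grasp_force: 0.0
```

```bash
cat > lat.py <<'E'
import contextlib,io
with contextlib.redirect_stdout(io.StringIO()):
    from prof import *
t=np.radians(213.4); u=np.array([np.cos(t),np.sin(t)]); n=np.array([-u[1],u[0]])
s=np.arange(-26,27,2.)
for c in("top","scene"):
    im=viewer.get_image(c); g=cv2.cvtColor(im["pixels"],cv2.COLOR_RGB2GRAY)
    print(c,s.astype(int).tolist())
    for r,z in ((60,34),(66,34),(72,34),(90,38),(112,38)):
        P=np.c_[ax+r*u+s[:,None]*n,0*s+z]; uv=proj(im,P).astype(np.float32)
        print(r,cv2.remap(g,uv[None,:,0],uv[None,:,1],cv2.INTER_LINEAR)[0].tolist())
o=ctrl.get_obs();print(o["ee_pos"],o["ft_force"],o["orientation"])
E
python3 lat.py
```

```text
top [-26, -24, -22, -20, -18, -16, -14, -12, -10, -8, -6, -4, -2, 0, 2, 4, 6, 8, 10, 12, 14, 16, 18, 20, 22, 24, 26]
60 [87, 92, 92, 89, 89, 88, 88, 90, 88, 83, 84, 82, 83, 81, 77, 72, 65, 50, 37, 114, 146, 142, 143, 142, 139, 142, 141]
66 [92, 93, 92, 91, 91, 90, 91, 92, 86, 83, 85, 83, 81, 80, 75, 69, 54, 28, 45, 113, 142, 144, 140, 142, 138, 141, 143]
72 [89, 92, 92, 91, 90, 90, 88, 87, 89, 87, 85, 84, 80, 75, 74, 65, 49, 19, 45, 101, 140, 150, 147, 148, 123, 117, 127]
90 [91, 92, 92, 90, 88, 85, 89, 91, 86, 83, 81, 81, 75, 66, 43, 65, 112, 127, 123, 121, 145, 138, 103, 47, 40, 44, 42]
112 [93, 93, 91, 89, 89, 87, 83, 81, 79, 77, 80, 43, 37, 90, 128, 147, 128, 126, 142, 141, 143, 142, 121, 60, 44, 46, 45]
scene [-26, -24, -22, -20, -18, -16, -14, -12, -10, -8, -6, -4, -2, 0, 2, 4, 6, 8, 10, 12, 14, 16, 18, 20, 22, 24, 26]
60 [181, 183, 183, 183, 183, 184, 183, 182, 183, 183, 183, 124, 79, 68, 86, 102, 105, 104, 112, 167, 198, 214, 213, 214, 215, 214, 213]
66 [189, 186, 185, 186, 187, 188, 186, 186, 187, 187, 174, 147, 87, 74, 89, 97, 101, 100, 107, 136, 196, 210, 214, 214, 214, 203, 208]
72 [170, 182, 187, 189, 182, 157, 156, 181, 183, 183, 184, 131, 84, 66, 80, 99, 101, 102, 109, 147, 182, 211, 212, 212, 211, 195, 187]
90 [102, 102, 103, 104, 103, 99, 93, 143, 196, 192, 194, 194, 198, 205, 212, 208, 196, 180, 172, 176, 195, 209, 211, 205, 205, 205, 206]
112 [104, 104, 104, 104, 113, 128, 165, 186, 191, 190, 188, 187, 189, 191, 172, 109, 153, 197, 190, 189, 189, 185, 191, 201, 201, 203, 206]
[640.959637   137.11132313  49.76926074] [-0.72173161  0.10348963 -0.09497697] [3.02091859e+00 8.62128010e-01 4.18695615e-04]
```

The slot is within about 1 mm of the guide's line in both cameras. Next I back off, lift, and go behind the tab.

{"fn": "play_rows", "kwargs": {
  "dp": [
    [-4, 6, 0],
    [-4, 6, 5],
    [0, 0, 30],
    [0, 0, 30],
    [-25, -23, 0],
    [-25, -23, 0],
    [-25, -23, 0],
    [-25, -23, 0]
  ],
  "yaw": [0, 0, 0, 0, 1.5, 0, 0, 0]
}}

```text
t: 8.07
ee_pos: [531.4, 57.0, 115.3]
orientation: [3.009, 0.902, 0.001]
ft_force: [-0.5, -0.5, 0.1]
width: 0.5
grasp_force: 0.0
```

{"fn": "play_rows", "kwargs": {
  "dp": [
    [-25, -23, 0],
    [-25, -23, 0],
    [-25, -23, 0],
    [0, 0, 0],
    [0, 0, 0]
  ],
  "yaw": [0, 0, 0, 0, 0]
}}

```text
t: 8.48
ee_pos: [456.8, -12.3, 115.2]
orientation: [-3.011, -0.898, -0.0]
ft_force: [0.1, 0.3, 0.7]
width: 0.5
grasp_force: 0.0
```

```bash
python3 m.py; python3 lat.py
```

```text
scene post [(0.92, array([660.5, 127.8,  54. ]), array([208.2, 191.6]))]
scene slot_mouth [(0.56, array([533.3,  39.5,  28. ]), array([275.8, 211.6]))]
scene gate [(0.73, array([524.3,  44.6,  28. ]), array([277., 215.]))]
scene tab [(0.57, array([4.865e+02, 2.000e-01, 5.600e+01]), array([304.7, 206. ]))]
top post [(0.89, array([650.5, 121.9,  54. ]), array([226.4, 162.2])), (0.18, array([538.4, -64.7,  54. ]), array([301.2, 208.7]))]
top slot_mouth [(0.74, array([524.8,  24.4,  28. ]), array([264.4, 213.9]))]
top gate [(0.75, array([556.7, 210.5,  28. ]), array([191.2, 199.9])), (0.56, array([525.4,  44.9,  28. ]), array([256.3, 213.5]))]
top tab []
[458.12591478 -11.65814123 114.54121091] [-0.4439734   0.13850089  0.21969762] [-3.00957864e+00 -9.00894292e-01  2.64849498e-04]
top [-26, -24, -22, -20, -18, -16, -14, -12, -10, -8, -6, -4, -2, 0, 2, 4, 6, 8, 10, 12, 14, 16, 18, 20, 22, 24, 26]
60 [140, 143, 144, 144, 141, 141, 143, 143, 143, 149, 128, 80, 42, 41, 33, 32, 32, 27, 47, 120, 146, 144, 144, 144, 143, 145, 143]
66 [145, 143, 143, 140, 143, 142, 141, 140, 143, 144, 137, 108, 
[... 669 characters left out ...]
210, 210, 209, 210, 209, 209]
66 [208, 209, 209, 210, 210, 210, 209, 209, 208, 209, 194, 161, 92, 73, 86, 95, 100, 100, 105, 133, 192, 206, 210, 210, 208, 196, 201]
72 [166, 178, 187, 200, 209, 179, 174, 204, 208, 207, 208, 148, 92, 68, 81, 98, 99, 99, 105, 142, 176, 206, 206, 207, 206, 190, 183]
90 [101, 100, 101, 100, 99, 97, 92, 150, 212, 214, 202, 190, 193, 199, 207, 203, 193, 179, 170, 173, 190, 205, 207, 201, 199, 198, 201]
112 [99, 100, 101, 101, 110, 124, 158, 181, 188, 186, 183, 170, 134, 120, 109, 91, 118, 135, 122, 131, 138, 136, 162, 194, 195, 196, 196]
[457.98844445 -11.93196737 114.62057458] [ 0.56348926  0.07694557 -0.22564409] [-3.00985391e+00 -9.00053872e-01  1.16397746e-04]
```

View pics/m_scene.png

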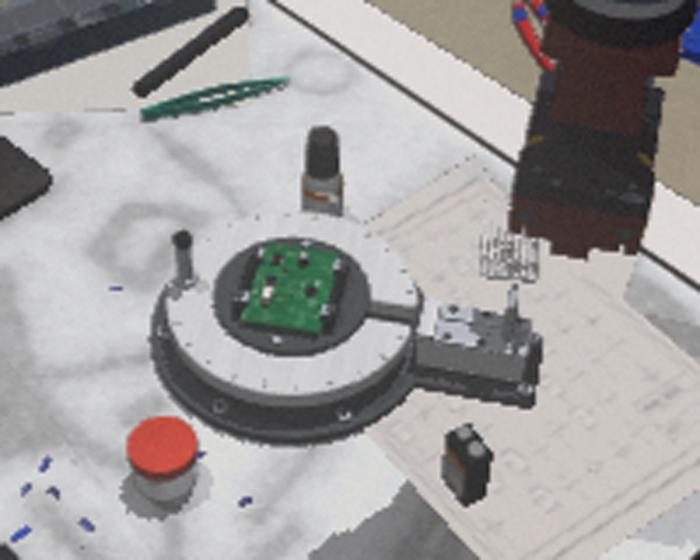

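The slot faces the bar: slot at crop (390,310), guide at (470,330), and the post has moved to (182,255). All the loose parts are where they were. Lowering behind the tab.

{"fn": "play_rows", "kwargs": {
  "dp": [
    [-1.5, 2.3, -20],
    [0, 0, -25],
    [0, 0, -19],
    [0, 0, 0],
    [0, 0, 0]
  ],
  "yaw": [0, 0, 0, 0, 0]
}}

```text
t: 9.6
ee_pos: [455.7, -9.7, 50.2]
orientation: [-3.009, -0.9, 0.004]
ft_force: [0.3, -0.3, -0.4]
width: 0.1
grasp_force: 0.0
```

{"fn": "play_rows", "kwargs": {
  "dp": [
    [4.2, 2.8, 0],
    [4.2, 2.8, 0],
    [4.2, 2.8, 0],
    [4.2, 2.8, 0],
    [4.2, 2.8, 0],
    [0, 0, 0]
  ],
  "yaw": [0, 0, 0, 0, 0, 0]
}}

```text
t: 10.1
ee_pos: [478.7, 4.9, 51.1]
orientation: [3.009, 0.9, 0.002]
ft_force: [0.4, -0.7, -0.8]
width: 0.1
grasp_force: 0.0
```

{"fn": "play_rows", "kwargs": {
  "dp": [
    [4.2, 2.8, 0],
    [4.2, 2.8, 0],
    [4.2, 2.8, 0],
    [2.5, 1.7, 0]
  ],
  "yaw": [0, 0, 0, 0]
}}

```text
t: 10.43
ee_pos: [492.7, 14.8, 50.6]
orientation: [-3.01, -0.9, 0.001]
ft_force: [-3.5, -0.5, 1.6]
width: 0.7
grasp_force: 1.4
```

{"fn": "play_rows", "kwargs": {
  "dp": [
    [2.5, 1.7, 0],
    [2.5, 1.7, 0],
    [0, 0, 0]
  ],
  "yaw": [0, 0, 0]
}}

```text
t: 10.68
ee_pos: [498.0, 18.2, 50.6]
orientation: [-3.01, -0.9, -0.001]
ft_force: [-0.3, 0.1, -0.4]
width: 0.7
grasp_force: 0.3
```

```bash
python3 m.py|grep -v post; python3 lat.py | head -7
```

```text
scene slot_mouth [(0.62, array([542.2,  32.3,  28. ]), array([275.3, 207.8])), (0.19, array([525.4,  40.4,  28. ]), array([278. , 213.8]))]
scene gate [(0.9, array([519.7,  43.3,  28. ]), array([278.9, 215.9])), (0.21, array([675.3, 116.3,  28. ]), array([209. , 193.8]))]
scene tab [(0.54, array([521.5,  16.4,  56. ]), array([287.8, 200.8]))]
top slot_mouth []
top gate [(0.41, array([658.8, -12.5,  28. ]), array([279.6, 161.8]))]
top tab []
[497.69792201  17.76023368  50.74955996] [-0.13608512  0.85908468 -0.36731095] [3.00988363e+00 8.99734446e-01 5.91079877e-04]
top [-26, -24, -22, -20, -18, -16, -14, -12, -10, -8, -6, -4, -2, 0, 2, 4, 6, 8, 10, 12, 14, 16, 18, 20, 22, 24, 26]
60 [44, 83, 106, 103, 100, 100, 105, 111, 75, 4, 48, 95, 127, 126, 124, 123, 119, 118, 113, 116, 116, 112, 110, 109, 106, 105, 103]
66 [104, 101, 99, 99, 101, 111, 108, 79, 74, 82, 131, 135, 129, 128, 126, 125, 130, 125, 123, 121, 120, 120, 120, 119, 116, 117, 112]
72 [101, 101, 105, 99, 81, 34, 54, 95, 134, 141, 135, 134, 131, 131, 133, 132, 130, 127, 124, 125, 125, 125, 125, 124, 120, 120, 121]
90 [41, 92, 129, 147, 140, 142, 144, 145, 140, 140, 141, 143, 143, 141, 139, 141, 140, 140, 138, 138, 138, 137, 134, 134, 133, 131, 131]
112 [134, 131, 132, 132, 138, 139, 136, 140, 142, 141, 141, 143, 146, 142, 142, 144, 142, 142, 143, 142, 142, 143, 146, 142, 142, 143, 142]
scene [-26, -24, -22, -20, -18, -16, -14, -12, -10, -8, -6, -4, -2, 0, 2, 4, 6, 8, 10, 12, 14, 16, 18, 20, 22, 24, 26]
```

View pics/m_scene.png

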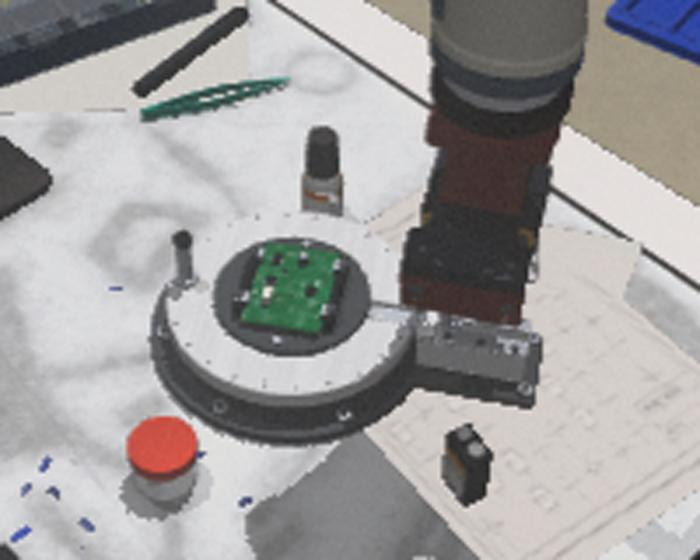

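The bar is now in the slot (bright at crop (385,312)). I'll push on to the stop.

{"fn": "play_rows", "kwargs": {
  "dp": [
    [1.7, 1.1, 0],
    [1.7, 1.1, 0],
    [1.7, 1.1, 0],
    [0, 0, 0]
  ],
  "yaw": [0, 0, 0, 0]
}}

```text
t: 11.72
ee_pos: [499.2, 19.8, 50.3]
orientation: [-3.009, -0.902, 0.012]
ft_force: [-8.9, -11.2, 10.0]
width: 0.2
grasp_force: 7.2
```

{"fn": "play_rows", "kwargs": {
  "dp": [
    [1.7, 1.1, 0],
    [1.7, 1.1, 0],
    [0, 0, 0]
  ],
  "yaw": [0, 0, 0]
}}

```text
t: 11.97
ee_pos: [498.8, 20.7, 49.8]
orientation: [-3.008, -0.903, 0.024]
ft_force: [-18.6, -20.4, 16.9]
width: 0.4
grasp_force: 13.8
```

{"fn": "play_rows", "kwargs": {
  "dp": [
    [-8, -5.4, 0],
    [-9, -6, 0],
    [0, 0, 25],
    [0, 0, 40],
    [0, 0, 0]
  ],
  "yaw": [0, 0, 0, 0, 0]
}}

```text
t: 12.38
ee_pos: [492.6, 11.9, 120.8]
orientation: [3.008, 0.899, 0.014]
ft_force: [1.4, 0.6, 0.4]
width: 0.5
grasp_force: 0.0
```

{"fn": "play_rows", "kwargs": {
  "dp": [
    [24, 24, 0],
    [24, 24, 0],
    [24, 24, 0],
    [24, 24, 0],
    [24, 24, 0],
    [24, 24, 0],
    [0, 0, 0],
    [0, 0, 0]
  ],
  "yaw": [0, 0, 0, 0, 0, 0, 0, 0]
}}

```text
t: 13.05
ee_pos: [633.8, 157.2, 115.1]
orientation: [-3.009, -0.903, -0.001]
ft_force: [-0.1, 0.5, -0.7]
width: 0.7
grasp_force: 0.0
```

```bash
python3 m.py; python3 - <<'E'
from h import *
A=np.array([592.6,80]);t=np.radians(213.4);u=np.array([np.cos(t),np.sin(t)]);n=np.array([-u[1],u[0]])
for c in("scene","top"):
    p=cloud(viewer.get_image(c)); d=p[...,:2]-A; r=d@u; l=d@n
    k=(r>85)&(r<155)&(abs(l)<20)&(p[...,2]>48)&(p[...,2]<76)
    print(c,k.sum(),r[k].min() if k.any() else 0,r[k].max() if k.any() else 0, np.median(r[k]))
E
```

```text
scene post [(0.88, array([665.1, 120.6,  54. ]), array([209.5, 189. ]))]
scene slot_mouth [(0.91, array([533.6,  36.3,  28. ]), array([276.7, 210.8]))]
scene gate [(0.89, array([523. ,  42.2,  28. ]), array([278.2, 214.8]))]
scene tab [(0.57, array([516.9,  27.4,  56. ]), array([285.8, 204.4]))]
top post [(0.95, array([644.6, 124.5,  54. ]), array([225.3, 164.5]))]
top slot_mouth [(0.97, array([529.1,  26.5,  28. ]), array([263.6, 212.2]))]
top gate [(0.74, array([523.3,  37.8,  28. ]), array([259.1, 214.4]))]
top tab [(0.57, array([648.8,  -4.2,  56. ]), array([277.2, 163.7])), (0.46, array([505.8,  26.6,  56. ]), array([263.9, 221.3]))]
[632.91602817 155.52005321 115.86166177] [-0.17488764 -0.02024894 -1.40818803] [-3.01015657e+00 -8.99067212e-01 -2.22769655e-04]
scene 43 92.42966664376914 99.0581596133802 96.0848903096035
top 22 94.42967282667689 100.55851522119403 97.26879266870993
```

The tab is at about 97–98 mm from the axis, so the bar is home. Next I lower beside the post and press.

{"fn": "play_rows", "kwargs": {
  "dp": [
    [-4.4, -2.9, -20],
    [0, 0, -25],
    [0, 0, -20],
    [4, -6, 0],
    [4, -6, 0],
    [0, 0, 0]
  ],
  "yaw": [0, 0, 0, 0, 0, 0]
}}

```text
t: 14.15
ee_pos: [638.4, 139.9, 51.8]
orientation: [3.01, 0.898, 0.003]
ft_force: [-0.3, 0.3, -0.3]
width: 0.3
grasp_force: 0.0
```

{"fn": "play_rows", "kwargs": {
  "dp": [
    [1.7, -2.5, 0],
    [1.7, -2.5, 0],
    [1.1, -1.7, 0],
    [0, 0, 0]
  ],
  "yaw": [0, 0, 0, 0]
}}

```text
t: 14.48
ee_pos: [642.0, 134.2, 51.6]
orientation: [3.01, 0.9, 0.003]
ft_force: [-0.3, 0.5, 0.8]
width: 0.4
grasp_force: 0.0
```

{"fn": "play_rows", "kwargs": {
  "dp": [
    [0.8, -1.2, 0],
    [0.8, -1.2, 0],
    [0, 0, 0]
  ],
  "yaw": [0, 0, 0]
}}

```text
t: 14.73
ee_pos: [642.1, 133.3, 51.2]
orientation: [-3.008, -0.899, 0.001]
ft_force: [-3.8, 7.3, 5.4]
width: 0.8
grasp_force: 4.1
```

{"fn": "play_rows", "kwargs": {
  "dp": [
    [0.8, -1.2, 0],
    [0, 0, 0]
  ],
  "yaw": [0, 0]
}}

```text
t: 14.9
ee_pos: [642.2, 133.2, 51.2]
orientation: [-3.007, -0.898, 0.002]
ft_force: [-7.4, 10.8, 6.7]
width: 0.5
grasp_force: 6.8
```

The disc holds against about 13 N. I'll back off, lift clear and check.

{"fn": "play_rows", "kwargs": {
  "dp": [
    [-4, 6, 0],
    [-6, 9, 0],
    [0, 0, 30],
    [0, 0, 35],
    [0, 0, 20],
    [-25, 5, 0],
    [0, 0, 0],
    [0, 0, 0]
  ],
  "yaw": [0, 0, 0, 0, 0, 0, 0, 0]
}}

```text
t: 15.57
ee_pos: [607.4, 151.0, 135.7]
orientation: [3.009, 0.901, -0.001]
ft_force: [0.4, 0.3, -0.2]
width: 0.8
grasp_force: 0.0
```

```bash
python3 - <<'E'
from h import *
A=np.array([592.6,80]);t=np.radians(213.4);u=np.array([np.cos(t),np.sin(t)]);n=np.array([-u[1],u[0]])
im=viewer.get_image("scene")
for k in("screw_jar","flux_bottle","battery","heatsink"): print(k,[at_z(im,r["location"],0).round() for r in models.landmark_of(im,k)[:1]])
p=cloud(im); d=p[...,:2]-A; r=d@u; l=d@n
k=(r>85)&(r<155)&(abs(l)<20)&(p[...,2]>48)&(p[...,2]<76); print("tab",np.median(r[k]))
print(ctrl.get_obs()["ft_force"],ctrl.get_obs()["ee_pos"])
print(ticket.close_job())
E
```

```text
screw_jar [array([563., 208.,   0.])]
flux_bottle [array([661., -14.,   0.])]
battery [array([434.,  91.,   0.])]
heatsink [array([551., -74.,   0.])]
tab 95.8937668703259
[-0.35726547 -0.09991597 -0.29649424] [608.84958264 150.56399245 134.98520464]
the job is handed in; nothing more can be done
None
```

I handed the job in with the stand locked: the bar reached its stop, the disc held against about 13 N on the post, nothing touched the loose parts as far as I could see, and the arm ended clear of everything. No verdict came back.

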